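# Change the capsule in the coffee machine

### The arm

A 6-joint arm with a two-finger parallel gripper is mounted at the origin on a cart in front of the work surface, level with it; the furniture and walls round the work are solid. World frame = base frame: x ahead of the robot, y to its left, z up, the work surface at z = 0. Lengths are in m, angles in rad, forces in N, time in s.
With the tool pointing down it reaches from about 0.3 to 0.775 m from the base axis. Payload 14.6 kg.
Tool frame: the origin (TCP) lies at the very end of the fingers, on their centre line; the grasp point (between the pads) lies 19 mm behind it; z points along the fingers, y is the line along which they close (so a half turn about z gives the same grasp; the last joint's range is limited). The gripper opens to 85 mm and grips with 20 to 120 N. Pads are 22 mm wide; open, the fingers measure 114 mm over their backs; the gripper's body (76 mm by 85 mm) begins 54 mm behind the grasp point. The pads swing forward as they close: fully open they stand 13 mm farther back than shut.
Start: joints at [1.072, 0.3, 1.521, -0, 1.321, -0.067], TCP at [0.23, 0.5, 0.231] pointing down, gripper open.
Joint ranges: [-3.03, 3.03], [-0.79, 2.21], [0.23, 2.52], [-1.04, 4.18], [0, 3.07], [-2.55, 2.55]. Speed limits (rad/s): [2.22, 2.22, 2.57, 3.14, 3.14, 3.14].

### API

Orientations are given as a rotation vector (axis times angle).
In Python, from cell import arm gives the robot as it stands. Calls block until the motion is done:
- arm.movep(position, orientation): joint-space move of the TCP to a pose.
- arm.move_straight(position, frame=None, rate=0.15): straight line of the TCP; frame=None keeps the orientation; rate is the mean speed in m/s.
- arm.goto_joints(angles): joint-space move.
- arm.grip(opening): finger opening in m; the grip force is fixed at half the most; returns when the fingers have stopped.
- arm.wait(seconds).
- arm.ik(position, orientation): joint angles nearest the present ones, or None.
- arm.get_obs(): the state.
- arm.capture(name): name is "scene" or "side" or "wrist"; returns a dict with "image" (400x640x3 uint8, red, green, blue), "range_z" (400x640 float32, m along the optical axis (not along the pixel's ray), 0 where there is no reading), "fovy" (degrees; the focal length in pixels is half the picture's height over the tangent of half this angle, whatever the lens; pixels are square), "cx", "cy" (the principal point, pixels), "eye" and "rotation" of the camera in the world. Camera axes: x right, y down, z forward; pixel columns grow to the right and rows downward; lengths in m; the calibration is good to about 2 mm. A picture is of the moment at which its call begins.
A pose or a line that the arm cannot do raises arm.MotionError and nothing moves.
- arm.close_job(): hands the job in; it is judged then, once.
Trained networks look in the newest picture that a camera, given by its name, has taken for a name from the list of things; names that differ only in an ending like _2 or _b are one class to them, and where a whole thing is asked for, a point or a joint stands for the part that bears it (a point fixed in the world has none). Each returns a list of dicts, best first, with "score" (0 to 1); they miss things now and then, are a little off and sometimes report something else, mostly with a low value. They report only what shows in the picture. A call takes as long as a camera call. They do not tell look-alikes from the thing itself.
- arm.regions_of(thing, camera): "region" (400x640 bool, what is visible of it) and "at" ([column, row] in pixels, amid what is visible of it).
The state is a dict: "clock": time; "joint_pos": joint angles; "qd": joint speeds; "effort": joint torques, N m; "tool_pos": TCP position; "orientation": TCP orientation; "wrist_force": force on the tool from outside, world axes, zero at the start; "torque": the same for the moment, N m; "width": finger opening in m; "gripper_force": force on a finger pad.
Only numpy, scipy, OpenCV 4.12 (cv2) and the standard library are available. Lean on these libraries where they do the work, as an engineer would, in place of code of your own. Each camera call takes 0.05 s, during which the arm holds its last target. There are 200 camera calls.

### The job

Change the capsule in the coffee machine: lift the used one out of the cradle and put it in the small white bowl, stand the fresh tall capsule from the wooden tray in the cradle, foil up, and then swing the clamp fully down so that it presses the capsule home and stays shut. Leave the two small capsules, the round tin and the salt shaker standing where they are.

Things in the scene. Friction and masses are not known exactly. Their poses are not given: they have to be found in the camera images.
- machine: Capsule coffee machine, fixed, 112 mm wide, 280 mm deep: drip tray in front (a small glass on it, under the spout), white column and clear water tank (198 mm high, 155 to 215 mm behind the cradle) at the back. Origin: on the worktop, under the cradle's axis; its x axis points to the machine's back (its front, where the shut clamp's bar is, faces -x), y to its left, z up.
- cradle (a point): Centre of the mouth of the cradle, a steel ring (72 mm outside) on the brew head, open upward, 148 mm over the worktop, its hole 45 mm across. A capsule first stands on a sprung seat 20 mm below the mouth; the shut clamp holds it 7.5 mm lower, its shoulder about on the ring, against a spring of 3 to 6 N. Axes as the machine's.
- clamp (a joint): Clamp angle, rad: 0 shut (level, on its stop), 1.95 fully open (upright, leaning back); starts at 1.58 to 1.72. A frame 79 mm wide hinged behind the cradle: two flat arms, a round black pad (62 mm) 80 mm from the hinge that presses the capsule below 0.12 rad, a cross bar at the end. A stiff hinge (0.75 N m) holds it wherever it is left, also shut. Shutting takes 5 to 10 N at the bar.
- clamp_bar (a point): Middle of the clamp's cross bar: round, black, 12 mm thick, 62 mm long between the arms, along the machine's y, 155 mm from the hinge axis. It swings from about 0.33 m high (open) forward and down to 0.178 m (shut), 75 mm in front of the cradle's axis. Between bar and pad is a free window of 38 x 62 mm. Its frame turns with the clamp.
- clamp_hinge (a point): Point on the hinge axis of the clamp (along the machine's y), 80 mm behind the cradle's axis and 178 mm over the worktop. Axes as the machine's.
- used_capsule: Used tall capsule, grey, 46 mm high, foil top with dark holes; at the start it stands in the cradle, 26 mm of it above the mouth. Lower 28 mm tapered, 39 to 43 mm, its foot bevelled to 32 mm; then a shoulder and a straight band 18 mm high, 48 mm in diameter (grip here) with a 49 mm lip at its top. 15 to 40 g. Origin: centre of its underside, z up through the foil.
- fresh_capsule: Fresh tall capsule, the same as the used one in shape and size but with whole foil; it stands in the wooden tray, foil up, its underside 6 mm over the worktop. Origin: centre of its underside, z up through the foil.
- bowl: Small white bowl, 144 mm across its rim and 52 mm high, standing on the worktop, for used capsules. Origin: centre of its underside.
- tray: Low wooden tray, fixed, 120 x 235 x 18 mm with a floor 6 mm thick, holding the fresh tall capsule and the two small ones in a row along its long side (its y), 75 mm apart, in any order. Behind it, from x = 0.59 m, y = -0.27 m to the left, a wall cupboard hangs 0.42 m over the worktop: keep the arm in front of it. Origin: centre of its underside.
- small_capsule_a: Small aluminium capsule, 37 mm across and 29 mm high, of another kind, in the tray: not for this machine. Origin: centre of its underside.
- small_capsule_b: A second small capsule like it, in the tray.
- tin: Flat round food tin, 86 mm across and 40 mm high, behind the tray. Origin: centre of its underside.
- shaker: Salt shaker, 44 mm across and 90 mm high, at the back. Origin: centre of its underside.
There are look-alikes about, which are no part of the job. Leave any green or yellow look-alike of the fresh_capsule alone.

How it is judged:
On the way, in this order (a step that is already met when the one before it is completed fails the run):
1. the used capsule is out of the cradle (distance between used_capsule and cradle above 0.08 m), for 0.2 s.
2. the fresh capsule stands upright in the cradle while the clamp is still open (horizontal distance between fresh_capsule and cradle below 0.006 m and z of fresh_capsule in the frame of cradle below -0.016 m and angle between fresh_capsule's own z axis and vertical below 0.15 rad and value of joint clamp above 0.5 rad), for 0.2 s.
At the end, for the whole second after the job is handed in: Clamp shut (within 0.035 rad); fresh capsule in the cradle, centred within 4 mm, upright within 0.08 rad, its underside at least 25 mm below the mouth; used capsule at rest in the upright bowl (its underside's centre within 75 mm of the bowl's axis, below 75 mm) (value of joint clamp below 0.035 rad and horizontal distance between fresh_capsule and cradle below 0.004 m and z of fresh_capsule in the frame of cradle below -0.025 m and angle between fresh_capsule's own z axis and vertical below 0.08 rad and horizontal distance between used_capsule and bowl below 0.075 m and height (world z) of used_capsule between 0.003 and 0.075 m and angle between bowl's own z axis and vertical below 0.15 rad and linear speed of used_capsule below 0.03 m/s and linear speed of fresh_capsule below 0.02 m/s); the robot touches nothing.
It fails at once if a small capsule is moved by more than 4 cm (distance of small_capsule_a from where it was at the start of the episode above 0.04 m).
It fails at once if a small capsule is moved by more than 4 cm (distance of small_capsule_b from where it was at the start of the episode above 0.04 m).
It fails at once if the tin is moved by more than 4 cm (distance of tin from where it was at the start of the episode above 0.04 m).
It fails at once if the salt shaker is moved by more than 4 cm (distance of shaker from where it was at the start of the episode above 0.04 m).
It also fails if it takes over 69 s, if anything falls off the work surface, if the arm or the gripper's body presses on something with over 40 N, if the wrist force passes 120 N, or if a joint passes its speed limit or range.

## Working session

There is one attempt and no reset: what is moved stays moved. The work goes in short steps, each a Python script; the robot and the scene stay as the last script left them, time stands still between calls to the robot, and variables do not carry over. Pictures are saved under pics/ and viewed, at most 10 in all, crops included, and the job is handed in when it is done.

```bash
mkdir -p pics; ls; cat > h.py <<'E'
from cell import arm
import numpy as np, cv2
from scipy.spatial.transform import Rotation as R
def cloud(c):
    h,w=c["range_z"].shape; f=h/2/np.tan(np.radians(c["fovy"])/2)
    u,v=np.meshgrid(np.arange(w),np.arange(h)); z=c["range_z"]
    p=np.stack([(u-c["cx"])/f*z,(v-c["cy"])/f*z,z],-1)
    return p@np.array(c["rotation"]).T+np.array(c["eye"])
def save(c,n): cv2.imwrite("pics/"+n,c["image"][:,:,::-1])
def down(yaw): # tool z down, tool y at angle yaw+90 from world x
    return (R.from_euler('z',yaw)*R.from_euler('x',np.pi)).as_rotvec()
E
python3 - <<'E'
from h import *
o=arm.get_obs(); print(o["tool_pos"],o["orientation"],o["width"],o["clock"])
for cam in ("scene","side"):
    c=arm.capture(cam); save(c,cam+"0.png"); P=cloud(c)
    print(cam,np.round(c["eye"],3),c["fovy"])
    for t in ("machine","clamp","clamp_bar","used_capsule","fresh_capsule","bowl","tray","small_capsule_a","tin","shaker"):
        for r in arm.regions_of(t,cam)[:4]:
            m=r["region"]&(c["range_z"]>0); q=P[m]
            if len(q)<5: continue
            print(t,round(r["score"],2),np.round(r["at"]),len(q),np.round(np.median(q,0),3),"lo",np.round(np.percentile(q,2,axis=0),3),"hi",np.round(np.percentile(q,98,axis=0),3))
E
```

```text
pics
[0.23005964 0.49931435 0.23070762] [-6.72904554e-01 -3.06835611e+00  1.76865699e-03] 0.08546333581667367 0.0Traceback (most recent call last):
  File "<stdin>", line 4, in <module>
  File "h.py", line 8, in cloud
    return p@np.array(c["rotation"]).T+np.array(c["eye"])
           ~~~~~~~~~~~~~~~~~~~~~~~~~~~^~~~~~~~~~~~~~~~~~~
ValueError: operands could not be broadcast together with shapes (400,640) (3,)
```

```bash
sed -i 's/np.array(c\["rotation"\]).T/R.from_rotvec(c["rotation"]).as_matrix().T/' h.py
python3 - <<'E'
from h import *
for cam in ("scene","side"):
    c=arm.capture(cam); save(c,cam+"0.png"); P=cloud(c)
    print(cam,np.round(c["eye"],3),c["fovy"],c["rotation"])
    for t in ("machine","clamp","clamp_bar","used_capsule","fresh_capsule","bowl","tray","small_capsule_a","tin","shaker"):
        for r in arm.regions_of(t,cam)[:4]:
            m=r["region"]&(c["range_z"]>0); q=P[m]
            if len(q)<5: continue
            print(t,round(r["score"],2),np.round(r["at"]),len(q),np.round(np.median(q,0),3),"lo",np.round(np.percentile(q,2,axis=0),3),"hi",np.round(np.percentile(q,98,axis=0),3))
E
```

```text
scene [0.377 0.594 0.986] 52.1131509485467 [-0.43879624  2.8380474  -1.00076569]
machine 0.73 [360. 139.] 4570 [ 0.55  -0.33   0.142] lo [ 0.438 -0.429  0.008] hi [ 0.661 -0.245  0.331]
clamp 0.82 [365. 104.] 1000 [ 0.546 -0.346  0.254] lo [ 0.516 -0.423  0.141] hi [ 0.578 -0.317  0.338]
clamp 0.46 [374. 243.] 144 [ 0.436 -0.03   0.034] lo [ 0.421 -0.049  0.013] hi [ 0.452 -0.018  0.038]
clamp_bar 0.91 [364. 101.] 951 [ 0.545 -0.345  0.254] lo [ 0.516 -0.382  0.173] hi [ 0.575 -0.317  0.338]
used_capsule 0.47 [383. 145.] 208 [ 0.478 -0.282  0.173] lo [ 0.459 -0.313  0.148] hi [ 0.497 -0.271  0.177]
fresh_capsule 0.63 [403. 139.] 216 [ 0.425 -0.456  0.043] lo [ 0.405 -0.542 -0.001] hi [ 0.447 -0.443  0.05 ]
fresh_capsule 0.59 [375. 223.] 273 [ 0.439 -0.095  0.05 ] lo [ 0.419 -0.126  0.015] hi [ 0.46  -0.08   0.055]
fresh_capsule 0.56 [349. 304.] 361 [0.44  0.158 0.045] lo [0.418 0.13  0.008] hi [0.462 0.176 0.049]
fresh_capsule 0.55 [299. 152.] 217 [ 0.75  -0.314  0.043] lo [ 0.731 -0.347  0.001] hi [ 0.775 -0.3    0.05 ]
bowl 0.71 [311. 358.] 3192 [0.493 0.305 0.015] lo [0.427 0.248 
[... 1437 characters left out ...]
87  0.054]
fresh_capsule 0.49 [224. 231.] 269 [0.428 0.14  0.035] lo [0.415 0.126 0.002] hi [0.457 0.171 0.047]
bowl 0.85 [194. 210.] 1012 [0.496 0.324 0.032] lo [0.42  0.244 0.001] hi [0.559 0.381 0.052]
tray 0.7 [271. 259.] 1667 [ 0.43  -0.038  0.006] lo [ 0.38  -0.153 -0.001] hi [0.511 0.082 0.019]
small_capsule_a 0.71 [246. 243.] 123 [0.419 0.036 0.028] lo [0.408 0.026 0.009] hi [0.439 0.056 0.036]
small_capsule_a 0.6 [272. 248.] 167 [ 0.432 -0.04   0.027] lo [ 0.418 -0.051  0.003] hi [0.492 0.017 0.036]
tin 0.9 [278. 216.] 532 [0.602 0.071 0.033] lo [0.575 0.04  0.   ] hi [0.659 0.125 0.04 ]
shaker 0.58 [250. 200.] 303 [0.641 0.216 0.042] lo [ 0.629  0.202 -0.   ] hi [0.669 0.267 0.087]
```

View pics/scene0.png

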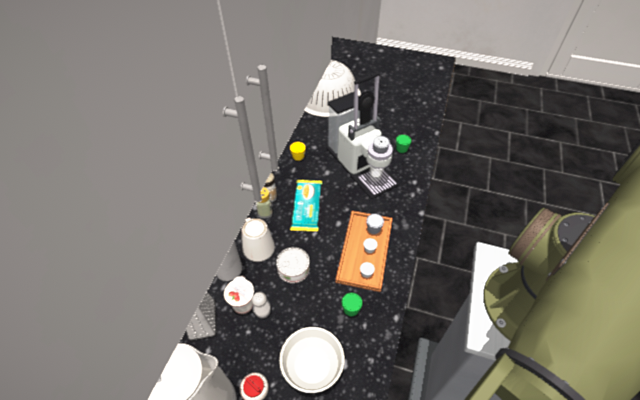

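View pics/side0.png

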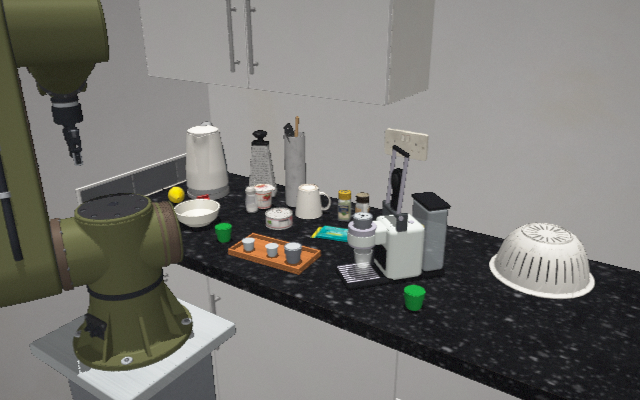

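```bash
cat >> h.py <<'E'
from scipy.optimize import least_squares
def fitc(q,r,c0):
    return least_squares(lambda c:np.hypot(q[:,0]-c[0],q[:,1]-c[1])-r,c0,loss='soft_l1',f_scale=.002)
def cands(P,c,ctr,rad,zlo,zhi):
    q=P[c["range_z"]>0]; return q[(np.hypot(q[:,0]-ctr[0],q[:,1]-ctr[1])<rad)&(q[:,2]>zlo)&(q[:,2]<zhi)]
def report(c):
    P=cloud(c); out={}
    for n,ctr,rad,zl,zh,r in (("used",(.478,-.295),.04,.168,.19,.0245),("ring",(.478,-.295),.06,.14,.153,None),("fresh",(.439,-.103),.04,.046,.065,.0245),("bowl",(.49,.31),.09,.045,.06,.071)):
        q=cands(P,c,ctr,rad,zl,zh)
        if len(q)<15: continue
        # bounding mid of top points and min circle
        (x,y),rr=cv2.minEnclosingCircle(q[:,:2].astype(np.float32))
        print(n,len(q),"median",np.round(np.median(q,0),4),"minE",round(x,4),round(y,4),round(rr,4))
E
python3 - <<'E'
from h import *
for cam in ("scene","side"):
    c=arm.capture(cam); print(cam); report(c); P=cloud(c)
    q=cands(P,c,(.56,-.36),.12,.20,.36)
    print("clampy",len(q)); 
    for zl in (.2,.225,.25,.275,.3,.32):
        s=q[(q[:,2]>=zl)&(q[:,2]<zl+.025)]
        if len(s)>5: print(zl,len(s),np.round(np.percentile(s[:,:2],[2,50,98],axis=0),3).tolist())
arm.move_straight([.30,.25,.34]); 
d=np.radians(-35)
arm.movep([.40,-.24,.36],down(d)); o=arm.get_obs(); print(o["clock"],o["joint_pos"])
c=arm.capture("wrist"); save(c,"w1.png"); print(c["eye"],c["rotation"],c["fovy"]); report(c)
E
```

```text
scene
used 170 median [ 0.4791 -0.2919  0.1736] minE 0.4822 -0.2939 0.0268
ring 277 median [ 0.4945 -0.2865  0.1456] minE 0.4879 -0.3028 0.0486
fresh 200 median [ 0.4404 -0.1022  0.0515] minE 0.4418 -0.1036 0.0251
bowl 509 median [0.494  0.3024 0.0503] minE 0.4901 0.3125 0.0718
clampy 787
0.2 134 [[0.515, -0.418], [0.546, -0.349], [0.639, -0.318]]
0.225 130 [[0.517, -0.376], [0.544, -0.341], [0.571, -0.317]]
0.25 203 [[0.52, -0.376], [0.544, -0.341], [0.573, -0.319]]
0.275 136 [[0.521, -0.378], [0.55, -0.348], [0.576, -0.321]]
0.3 59 [[0.521, -0.383], [0.532, -0.375], [0.577, -0.321]]
0.32 134 [[0.523, -0.383], [0.55, -0.351], [0.577, -0.322]]
side
used 157 median [ 0.4735 -0.2973  0.1732] minE 0.478 -0.2941 0.0263
ring 324 median [ 0.4694 -0.3146  0.1454] minE 0.4855 -0.3049 0.048
fresh 144 median [ 0.4365 -0.1067  0.0511] minE 0.4414 -0.1051 0.0285
bowl 204 median [0.4893 0.3132 0.0488] minE 0.4871 0.3114 0.0751
clampy 809
0.2 155 [[0.512, -0.381], [0.538, -0.354], [0.568, -0.319]]
0.225 137 [[0.515, -0.382], [0.533, -0.358], [0.566, -0.32]]
0.25 176 [[0.516, -0.383], [0.531, -0.357], [0.565, -0.322]]
0.275 150 [[0.517, -0.384], [0.541, -0.358], [0.573, -0.322]]
0.3 87 [[0.518, -0.386], [0.528, -0.377], [0.574, -0.323]]
0.32 122 [[0.521, -0.387], [0.541, -0.361], [0.572, -0.323]]
5.1 [-6.17701822e-01  4.10721501e-02  1.52825694e+00  1.15657480e-04
  1.57226790e+00  1.56191626e+00]
[ 0.45981425 -0.2798733   0.50268505] [ 1.38328324 -2.64868667 -0.37736059] 61.04463895988526
used 2390 median [ 0.4827 -0.2955  0.1744] minE 0.4824 -0.2951 0.0246
ring 3527 median [ 0.502  -0.3118  0.1471] minE 0.4896 -0.3042 0.0473
fresh 977 median [ 0.4439 -0.1058  0.0524] minE 0.4435 -0.1049 0.0246
bowl 575 median [0.4514 0.2554 0.0509] minE 0.4831 0.3045 0.0701
```

View pics/w1.png

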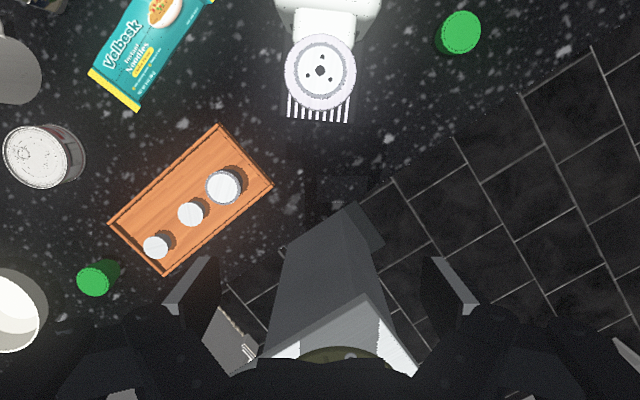

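```bash
python3 - <<'E'
from h import *
c=arm.capture("wrist"); P=cloud(c)
q=cands(P,c,(.4825,-.2952),.045,.1445,.15); r=np.hypot(q[:,0]-.4825,q[:,1]+.2952); q=q[(r>.030)]
# outer edge: farthest points per angle, fit on front half
a=np.degrees(np.arctan2(q[:,1]+.2952,q[:,0]-.4825)); r=np.hypot(q[:,0]-.4825,q[:,1]+.2952)
for k in range(-180,180,30):
    s=r[(a>=k)&(a<k+30)]; print(k,len(s),np.round([s.min(),s.max()],4) if len(s) else "")
for cam in ("scene","side"):
    c=arm.capture(cam);P=cloud(c)
    q=cands(P,c,(.548,-.353),.06,.315,.36); m=np.median(q,0)
    w=np.linalg.svd(q-q.mean(0),full_matrices=False)[2][0]
    zt=np.percentile(q[:,2],97); print(cam,len(q),m,"dir",np.degrees(np.arctan2(w[1],w[0])),w[2],"ztop",zt,"mid",(q.min(0)+q.max(0))/2)
yaw=np.radians(139.)
arm.movep([.4825,-.2952,.26],down(yaw)); c=arm.capture("wrist"); save(c,"w2.png")
arm.grip(.085); arm.move_straight([.4825,-.2952,.151],rate=.1); o=arm.get_obs(); print(o["wrist_force"],o["tool_pos"])
arm.grip(.04); o=arm.get_obs(); print(o["width"],o["gripper_force"],o["wrist_force"],o["clock"],o["tool_pos"])
c=arm.capture("side"); save(c,"s1.png")
E
```

```text
-180 106 [0.0301 0.0359]
-150 103 [0.0301 0.0356]
-120 107 [0.03   0.0358]
-90 157 [0.03   0.0449]
-60 179 [0.03   0.0445]
-30 171 [0.0301 0.0447]
0 106 [0.0301 0.0356]
30 101 [0.03   0.0357]
60 104 [0.0301 0.036 ]
90 102 [0.0301 0.0359]
120 100 [0.03   0.0358]
150 98 [0.0301 0.036 ]
scene 149 [ 0.55051669 -0.35059351  0.33420315] dir 49.85741373426084 0.018222116257958026 ztop 0.3392200701997357 mid [ 0.55050512 -0.35363533  0.3275891 ]
side 138 [ 0.54014725 -0.36166485  0.33228215] dir -129.09421644259314 -0.00620117404521446 ztop 0.3381670778550249 mid [ 0.54681405 -0.35628483  0.32693699]
[0.71790686 0.01301758 0.70957589] [ 0.48274352 -0.29534158  0.15164654]
0.04650130354581607 60.83416700363159 [-0.82941604  0.21021973  2.37149558] 9.8083 [ 0.48260997 -0.29525932  0.1513509 ]
```

View pics/s1.png

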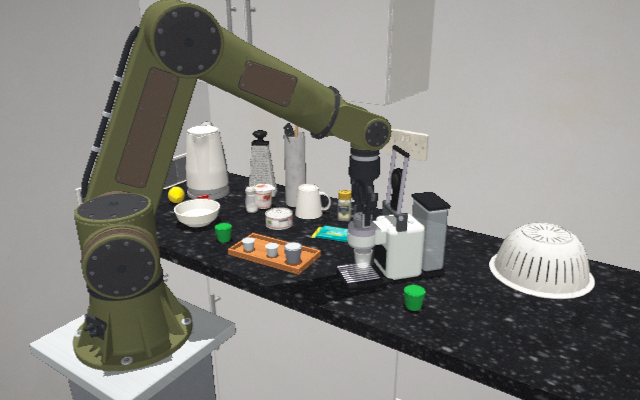

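```bash
python3 - <<'E'
from h import *
arm.move_straight([.4825,-.2952,.26],rate=.15); o=arm.get_obs(); print(o["width"],o["wrist_force"],o["clock"])
arm.movep([.42,0,.24],down(np.radians(139))); 
arm.movep([.487,.311,.14],down(np.radians(139)))
arm.move_straight([.487,.311,.048],rate=.12); print(arm.get_obs()["wrist_force"])
arm.grip(.064); arm.wait(.2)
arm.move_straight([.487,.311,.17],rate=.2)
c=arm.capture("wrist"); save(c,"w3.png"); o=arm.get_obs(); print(o["clock"])
P=cloud(c); q=cands(P,c,(.487,.311),.075,.045,.06); print("bowl/top",len(q),np.median(q,0))
arm.movep([.41,.0,.24],down(np.radians(96.7)))
c=arm.capture("wrist"); save(c,"w4.png"); P=cloud(c)
for n,ctr,h in(("fresh",(.4437,-.105),.052),("sa",(.436,-.03),.035),("sb",(.426,.046),.035)):
    q=cands(P,c,ctr,.033,h-.006,h+.006)
    if len(q)>9: print(n,len(q),np.median(q,0),cv2.minEnclosingCircle(q[:,:2].astype(np.float32)))
E
```

```text
0.046131110166626674 [-1.03989967  0.42047043 -0.09179839] 10.7333
[ 0.14640042  0.61702232 -0.5107835 ]
15.3917
bowl/top 7208 [0.48809637 0.31183269 0.05181672]
fresh 1467 [ 0.44406139 -0.10287114  0.05231013] ((0.4439132809638977, -0.10462377965450287), 0.024814311414957047)
sa 874 [ 0.43988909 -0.03421687  0.03521001] ((0.44017696380615234, -0.03469010815024376), 0.01865452527999878)
sb 1038 [0.42989836 0.04289774 0.03519599] ((0.43000394105911255, 0.04272528365254402), 0.018505260348320007)
```

View pics/w3.png

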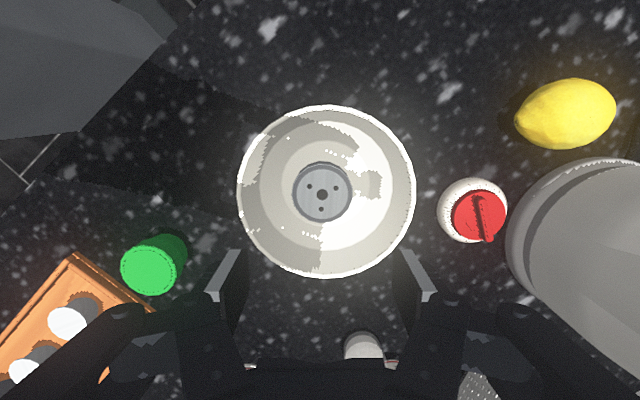

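```bash
python3 - <<'E'
from h import *
F=[.4439,-.1047]
arm.grip(.085)
arm.movep([*F,.12],down(np.radians(95.5)))
arm.move_straight([*F,.0295],rate=.12); print(arm.get_obs()["wrist_force"])
arm.grip(.04); o=arm.get_obs(); print(o["width"],o["gripper_force"],o["wrist_force"],o["clock"])
arm.move_straight([*F,.25],rate=.2); print(arm.get_obs()["width"])
arm.movep([.4825,-.2952,.24],down(np.radians(139)))
arm.move_straight([.4825,-.2952,.185],rate=.12)
for z in (.172,.162,.1525):
    arm.move_straight([.4825,-.2952,z],rate=.06); o=arm.get_obs(); print(z,o["wrist_force"],o["tool_pos"],o["width"])
    if abs(o["wrist_force"]).max()>15: break
print(o["clock"])
E
```

```text
[ 0.65216736 -0.16121556 -0.09441531]
0.04608945527942288 60.16538143157959 [-3.00027898  0.52923098 10.48283641] 19.0833
0.04595158908877649
0.172 [-0.37138307  0.09308784 -0.56388958] [ 0.48239247 -0.29514806  0.17171937] 0.04607680023005905
0.162 [-0.07575451 -0.10308807 -0.12434245] [ 0.48233855 -0.29510031  0.16152275] 0.04612432658254402
0.1525 [-0.74323053  0.71420469  2.95909881] [ 0.48245615 -0.29518922  0.15236058] 0.04616744394233948
22.925
```

```bash
cat >> h.py <<'E'
YAW=np.radians(-40.5); ux=np.array([np.cos(YAW),np.sin(YAW),0]); uy=np.array([-ux[1],ux[0],0]); ez=np.array([0,0,1.])
CR=np.array([.4825,-.2952,0]); HG=CR+.08*ux+.178*ez
def bar(th): return HG-.155*np.cos(th)*ux+.155*np.sin(th)*ez
def ori(t): return (R.from_rotvec(-t*uy)*R.from_rotvec(down(YAW+np.pi/2))).as_rotvec()
def tz(t): return np.sin(t)*ux-np.cos(t)*ez
E
python3 - <<'E'
from h import *
arm.grip(.085); arm.wait(.3); print(arm.get_obs()["wrist_force"])
arm.move_straight([.4825,-.2952,.22],rate=.15)
c=arm.capture("wrist"); P=cloud(c)
q=cands(P,c,CR,.035,.168,.18); print("fresh top",len(q),np.median(q,0),cv2.minEnclosingCircle(q[:,:2].astype(np.float32)))
arm.move_straight([.42,-.24,.36],rate=.25)
c=arm.capture("wrist"); save(c,"w5.png"); P=cloud(c)
q=cands(P,c,CR,.035,.168,.18); print("fresh top",len(q),np.median(q,0),cv2.minEnclosingCircle(q[:,:2].astype(np.float32)))
for r in arm.regions_of("clamp_bar","wrist")[:2]: print(r["score"],r["at"])
q=cands(P,c,bar(1.63),.06,.315,.36); print(len(q))
if len(q)>20: d=(q-HG); print("x",np.percentile(d@ux,[2,50,98]),"y",np.percentile(d@uy,[2,50,98]),"z",np.percentile(q[:,2],[2,50,98]))
c=arm.capture("side"); P=cloud(c); q=cands(P,c,bar(1.63),.06,.326,.36); d=q-HG; print("side x",np.percentile(d@ux,[2,50,98]),"y",np.percentile(d@uy,[2,50,98]),"z",np.percentile(q[:,2],[2,50,98]))
t=np.radians(20); b=bar(1.63); print(b,arm.ik(b-.05*tz(t),ori(t)),arm.ik(b+.016*tz(t),ori(t)),arm.ik(bar(0)-.016*ez,ori(0)),arm.get_obs()["clock"])
E
```

```text
[ 0.66555088 -0.31871697  0.29074259]
fresh top 5015 [ 0.48286729 -0.29370079  0.17438152] ((0.4840252995491028, -0.2947235107421875), 0.024738863110542297)
fresh top 1579 [ 0.48314304 -0.29342222  0.17443513] ((0.4844419062137604, -0.29464203119277954), 0.024657532572746277)
0.69 [319.9, 335.1]
0
side x [0.00316224 0.00688838 0.01318902] y [-0.04464269 -0.00977639  0.03402584] z [0.32792825 0.3346805  0.33825592]
[ 0.55030632 -0.35311207  0.33272844] [-0.6118524   0.24800648  1.28211953 -0.03404067  1.26401781  0.09959129] [-0.61557441  0.31754268  1.33309833 -0.03426528  1.14344607  0.1000129 ] [-5.99592015e-01  2.42920076e-01  1.76409450e+00 -4.44089210e-16
  1.13457807e+00  1.07266332e-01] 25.3
```

View pics/w5.png

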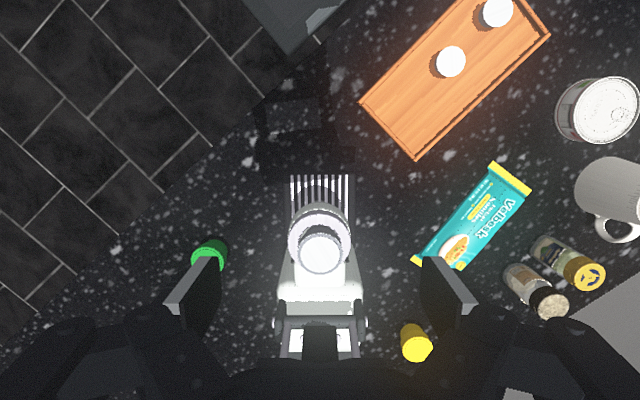

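```bash
python3 - <<'E'
from h import *
off=-.004*uy; T0=np.radians(20)
t=T0; b=bar(1.62)+off
arm.movep(b-.05*tz(t),ori(t)); arm.grip(.045)
arm.move_straight(b+.015*tz(t),rate=.08); o=arm.get_obs(); print(o["wrist_force"],o["clock"])
arm.grip(0.0); o=arm.get_obs(); print("grip",o["width"],o["wrist_force"])
if o["width"]>.007:
  for th in np.linspace(1.62,0,10)[1:]:
    t=T0*th/1.62
    arm.move_straight(bar(th)+off+.015*tz(t),frame=ori(t),rate=.1); o=arm.get_obs()
    print(round(th,2),np.round(o["wrist_force"],1),round(o["width"],4),o["clock"])
    if np.linalg.norm(o["wrist_force"])>60: break
c=arm.capture("side"); save(c,"s2.png")
E
```

```text
[ 0.15387986 -0.69570629  0.07314084] 28.1083
grip 0.0097045804812804 [ 2.24020717 -2.39958993  6.05323896]
1.44 [-3.3  2.8 11.6] 0.0095 28.95
1.26 [-7.4  4.  12.6] 0.0092 29.3833
1.08 [-11.2   7.9  11.1] 0.01 29.8167
0.9 [-7.7  5.1  6.4] 0.0095 30.25
0.72 [-7.4  5.7  2.2] 0.0097 30.6833
0.54 [-0.6  1.5 -4.2] 0.0097 31.1167
0.36 [ 3.1 -1.8 -7.6] 0.0093 31.55
0.18 [-0.3 -1.5 -6.8] 0.0096 31.9833
0.0 [-7.7  6.2 -1. ] 0.0096 32.4167
```

View pics/s2.png

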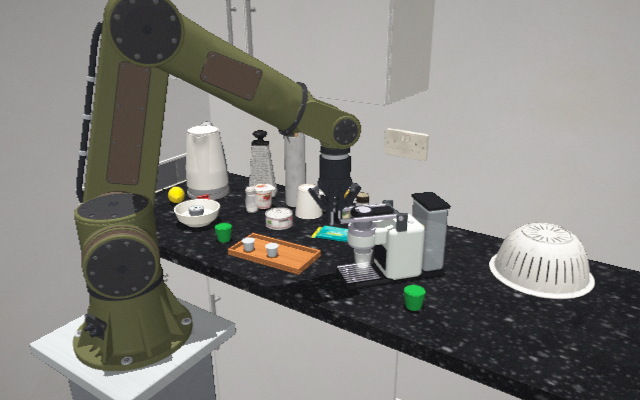

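```bash
python3 - <<'E'
from h import *
off=-.004*uy; b=bar(0)+off
arm.grip(.03); arm.move_straight(b+.05*ez,rate=.15)
arm.grip(0.0)
z=.012
arm.move_straight(b+z*ez,rate=.08); f0=arm.get_obs()["wrist_force"][2]
while z>-.006:
    z-=.001; arm.move_straight(b+z*ez,rate=.03); o=arm.get_obs(); f=o["wrist_force"][2]
    if z<.009: print(round(z,3),np.round(o["tool_pos"][2],4),round(f-f0,1))
    if f-f0>25: break
arm.move_straight(b+.08*ez,rate=.15); arm.move_straight([.40,-.2,.36],frame=down(np.radians(139)),rate=.25)
c=arm.capture("wrist"); save(c,"w6.png"); P=cloud(c); q=P[c["range_z"]>0]; d=q-HG; x,y=d@ux,d@uy
m=(abs(y)<.045)&(x>-.165)&(x<-.01)&(q[:,2]>.165)&(q[:,2]<.215)
for a in np.arange(-.165,0,.015):
    s=q[m&(x>=a)&(x<a+.015)]; 
    if len(s)>5: print(round(a,3),len(s),np.percentile(s[:,2],[10,50,90,98]).round(4))
print(arm.get_obs()["clock"])
E
```

```text
0.009 0.1872 4.4
0.008 0.1862 5.1
0.007 0.1852 6.2
0.006 0.1843 6.2
0.005 0.1837 10.2
0.004 0.1834 18.0
0.003 0.1832 27.7
-0.165 945 [0.1796 0.183  0.1845 0.185 ]
-0.15 231 [0.181  0.183  0.1843 0.1846]
-0.135 142 [0.1814 0.1833 0.1841 0.1848]
-0.12 114 [0.1793 0.1829 0.1842 0.1847]
-0.105 201 [0.1803 0.1838 0.1879 0.1888]
-0.09 131 [0.1817 0.1834 0.1873 0.1881]
-0.075 8 [0.1817 0.1828 0.1837 0.1843]
-0.03 49 [0.1847 0.1857 0.1862 0.1864]
-0.015 21 [0.1844 0.1852 0.1861 0.1864]
39.0833
```

View pics/w6.png

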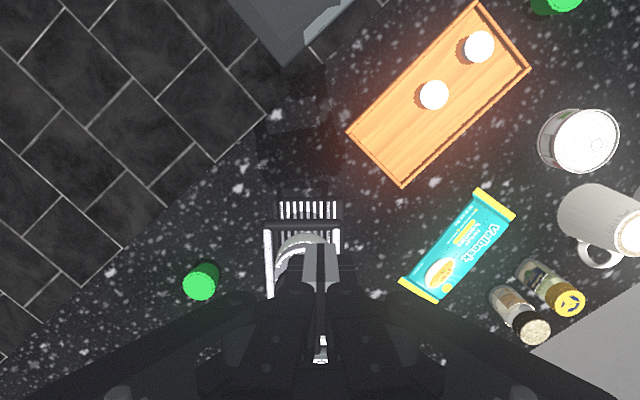

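The clamp has reached its stop: the force rose steeply at a bar-top height of 0.183 m, and the frame lies level in the picture (bar at about (305,222)). The small capsules, at (434,95) and (479,46), haven't been moved. Handing in.

```bash
python3 -c "
from h import *
arm.wait(.3); print(arm.close_job())"
```

```text
the job is handed in; nothing more can be done
None
```

I handed the job in at about 39 s, with no verdict returned: the used capsule is in the bowl, the fresh one stood upright in the cradle before I shut the clamp, and the clamp is pressed down onto its stop.

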